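# Close the relief valve and hold a pellet press at its third click

### The arm

A 6-joint arm with a two-finger parallel gripper is mounted at the origin on the work surface. World frame = base frame: x ahead of the robot, y to its left, z up, the work surface at z = 0. Lengths are in mm, angles in degrees, forces in N, time in s.
With the tool pointing down it reaches from about 300 to 850 mm from the base axis. Payload 4.2 kg.
Tool frame: the origin (TCP) lies between the finger pads; the fingertips stand 22 mm ahead of it and the grasp point (between the pads) lies 3 mm ahead of it; z points along the fingers, y is the direction in which the jaws open and shut (so a half turn about z gives the same grasp; the last joint's range is limited). The gripper opens to 91 mm and grips with 3 to 60 N. Pads are 32 mm wide; open, the fingers measure 118 mm over their backs; the gripper's body (76 mm by 178 mm) begins 60 mm behind the grasp point.
Start: joints at [-67.208, 18.312, 89.639, -0, 72.044, -1.146], TCP at [233.311, -525.554, 235.976] pointing down, gripper open.
Joint ranges: [-177.97, 177.97], [-48.28, 115.42], [12.27, 149.76], [-77.06, 257.06], [2.81, 150.46], [-146.56, 146.56]. Speed limits (degrees/s): [147.25, 147.25, 180, 180, 180, 180].

### API

Orientations are given as [roll, pitch, yaw] about the fixed x, y, z axes, in that order (R = Rz(yaw) Ry(pitch) Rx(roll)).
In Python, from workcell import * gives the robot as it stands.
- The arm moves only by the shell command python3 -m jog 'ROWS' [OPENING] [FORCE]. ROWS is text: rows parted by semicolons, each of 6 numbers parted by spaces: the shift along the tool's x, y, z in units of 0.5 m (1.0 is 0.5 m), then the turn, a rotation vector about the tool's x, y, z in units of pi/2 rad (1.0 is pi/2 rad). A call has 1 to 20 rows; each row is the pose to reach, as a shift and turn from the pose measured when the call began, along the tool's axes at that moment; what a row does not reach only later rows make up. A row lasts 1/12 s, in which the tool goes at most 41.7 mm and 7.16 degrees, less where a joint would pass 70% of its speed; a pose out of reach is approached as far as the arm can. A call with a number of a shift or a turn outside -1 to 1 is refused whole. A call with a gripper value outside its range is refused whole. OPENING is the opening, from -1 (shut) to 1 (fully open), set as the call begins (- or left out, the last holds). The fingers move at their own pace and stop on an object; FORCE is the grip in N (left out, the last holds). Time passes only in rows, so rows that repeat a pose let the fingers close. It gives the time, the measured TCP pose, the force and the opening at its end, in the units of the state.
- state(): the state, without advancing time (a new reading comes with each control period).
- grab_frame(name): name is "scene" or "top" or "wrist"; returns the picture (420x560x3 uint8, red, green, blue); there is no depth.
- calibration(name): a dict with "mtx" (3x3 intrinsics, pixels), "distortion" ([k1, k2, p1, p2, k3] as OpenCV has them; the pictures are not rectified), "rvec" (rotation vector, rad) and "tvec" (3), from world to camera coordinates, as OpenCV has them. Camera axes: x right, y down, z forward; pixel columns grow to the right and rows downward; lengths in mm; the calibration is good to about 2 mm. A picture is of the moment at which its call begins: read the wrist's pose just before it. calibration takes no time and is no camera call; for the wrist camera it gives the pose at the moment of the call.
- job_done(): hands the job in, once; it reports no verdict.
Trained networks look in the newest picture that a camera, given by its name, has taken for a name from the list of things; names that differ only in an ending like _2 or _b are one class to them, and where a whole thing is asked for, a point or a joint stands for the part that bears it (a point fixed in the world has none). Each returns a list of dicts, best first, with "confidence" (0 to 1); they miss things now and then, are a little off and sometimes report something else, mostly with a low value. They report only what shows in the picture. A call takes as long as a camera call.
- spot_in(query, camera): "rect" ([left, top, right, bottom] in pixels, round what is visible of it).
- tip_of(query, camera): "location" ([column, row] in pixels: a listed point, or the origin of a listed thing).
The state is a dict: "time_s": time; "qpos": joint angles; "qvel": joint speeds; "effort": joint torques, N m; "ee_pos": TCP position; "ee_rot": TCP orientation; "force": force on the tool from outside, world axes, zero at the start; "torque": the same for the moment, N m; "gripper_width": finger opening in mm.
Only numpy, scipy, OpenCV 4.12 (cv2) and the standard library are available. Lean on these libraries where they do the work, as an engineer would, in place of code of your own. Each camera call takes 0.05 s, during which the arm holds its last target. There are 200 camera calls.

### The job

Press a sample pellet: first close the press's relief valve by turning the bar-grip knob clockwise until it clicks past its detent, and let go of it. Then push the press's ratchet lever down exactly three clicks, never as far as a fourth, and finish holding it there with the fingers: the lever springs back if released, so your program ends while still holding it down. Do not work the lever while the valve is open, and leave the glassware, bottles and other things on the bench where they are.

Things in the scene. Friction and masses are not known exactly. Their poses are not given: they have to be found in the camera images.
- valve_knob_grip (a point): black bar-grip knob of the relief valve, on top of the valve block; the look-alike block across the press has a round gauge instead. Grip bar 42 mm long, 14 wide, 32 tall (top 7 mm above this point) on a flat 44 mm disc. Point: on the knob's vertical axis at the height to grip, 152 mm above the table; x along the bar, z up, turns with the knob.
- valve_knob (a joint): turn of the valve knob in rad, growing clockwise seen from above. 0 = open (found within 0.06 of it), end stop at 1.25. Resistance rises to about 0.1 N m before a detent at 0.55; past it the knob snaps on towards its closed notch at 1.1 and stays there when let go.
- lever_bar (a point): centre of the black round cross-bar (20 mm thick, 88 mm long, along the point's y axis) at the free end of the press's steel lever, 140 mm from its pivot. At rest the lever slopes up and the bar is 201 mm above the table; nothing stands under it. Press it down from above or pinch it; it swings down in an upright plane about lever_pivot.
- lever_pivot (a point): the lever's pivot on the front of the press, 140 mm above the table; its y axis is the level pivot axis and its -x axis the level direction in which the lever points.
- ratchet_lever (a joint): rad pushed down from rest: 0 = upper stop (lever 0.45 above level), lower stop 0.95. Clicks every 0.18 (25 mm at the bar): the push at the bar rises to about 10 N, falls by 6 N or more as each click passes (0.09, 0.27, 0.45, 0.63) and rises again beyond the notch (0.18, 0.36, 0.54 after clicks 1, 2, 3). A spring always pushes it up (5 N at a notch): let go, it returns.
- press: hand pellet press fixed to the bench: grey base 200 x 180 x 30 mm, two steel columns, grey cross-head with its top 158 mm (centre cap 173 mm) up. Origin on the table 30 mm in front of the columns, midway; x points away from the lever's side. Valve and gauge blocks (70 x 70 mm, 115 high) stand at (-20, 136) and (-20, -136) mm in its frame, either way round.
- spatula: bystander: steel spatula lying on the bench, 190 mm long; origin under its middle
- pot: bystander: small white screw-top pot, 42 mm across, 50 mm high; origin at the centre of its underside
- spare_sleeve: bystander: spare steel die sleeve, an upright ring, 48 mm across, 35 mm high; origin at the centre of its underside
- beaker: bystander: glass beaker, 70 mm across, 90 mm high; origin at the centre of its underside
- amber_bottle: bystander: amber glass bottle, 60 mm across, 140 mm high; origin at the centre of its underside
- salt_bottle: bystander: white plastic bottle with a screw cap, 66 mm across, 150 mm high; origin at the centre of its underside
- flask: bystander: round-bottomed glass flask on its cork ring, 90 mm across, 146 mm high; origin at the centre of its underside
- mortar: bystander: white ceramic mortar, 90 mm across, 50 mm high; origin at the centre of its underside

How it is judged (in metres and radians):
On the way, in this order (a step that is already met when the one before it is completed fails the run):
1. the valve knob is past its detent and closed (value of joint valve_knob above 0.9 rad), for 0.2 s.
2. the lever is past its third click (value of joint valve_knob above 0.9 rad and value of joint ratchet_lever between 0.45 and 0.62 rad), for 0.3 s.
At the end, for the whole second after the job is handed in: The valve knob stands past its detent (joint above 0.9 rad) and is let go; the lever is at rest past its third click and short of the fourth (joint between 0.45 and 0.62 rad), held there by the fingers, which press on it with more than 1 N (all of step 2 and contact force between the fingers and ratchet_lever above 1 N and velocity of joint ratchet_lever between -0.1 and 0.1 rad/s and contact force between the fingers and valve_knob below 0.1 N); the arm keeps its last pose, push and grip.
It fails at once if the lever was taken to a fourth click (value of joint ratchet_lever above 0.65 rad).
It fails at once if the lever was worked with the valve open (value of joint ratchet_lever above 0.12 rad and not (value of joint valve_knob above 0.8 rad)).
It fails at once if a bystander was moved or tipped (distance of any of pot, spare_sleeve, spatula, beaker, amber_bottle, salt_bottle, flask, mortar from where it was at the start of the episode above 0.03 m or angle between any of pot, spare_sleeve, beaker, amber_bottle, salt_bottle, flask, mortar's own z axis and vertical above 0.5 rad).
It also fails if it takes over 64 s, if anything falls off the work surface, if the arm or the gripper's body presses on something with over 40 N, if the wrist force passes 120 N, or if a joint passes its speed limit or range.

## Working session

There is one attempt and no reset: what is moved stays moved. The work goes in short steps, Python scripts to look and compute and a shell command to move; the robot and the scene stay as the last step left them, time stands still between calls to the robot, and variables do not carry over. Pictures are saved under pics/ and viewed, about 8 in all and at most 12, crops included, and the job is handed in when it is done.

```bash
mkdir -p pics
cat > h.py <<'E'
from workcell import *
import numpy as np, cv2
from scipy.spatial.transform import Rotation as Ro
def ray(cam,px,cal=None):
    c=cal or calibration(cam); K=np.array(c["mtx"],float);d=np.array(c["distortion"],float)
    R=cv2.Rodrigues(np.array(c["rvec"],float))[0];t=np.array(c["tvec"],float).ravel()
    u=cv2.undistortPoints(np.array([[px]],float),K,d)[0,0]
    return -R.T@t, R.T@np.array([u[0],u[1],1.])
def atz(cam,px,z,cal=None):
    o,r=ray(cam,px,cal); return o+r*(z-o[2])/r[2]
def proj(cam,p):
    c=calibration(cam);return cv2.projectPoints(np.array([p],float),np.array(c["rvec"],float),np.array(c["tvec"],float),np.array(c["mtx"],float),np.array(c["distortion"],float))[0].ravel()
def tool(target):  # world point -> tool-frame shift units
    s=state();R=Ro.from_euler('xyz',s["ee_rot"],degrees=True)
    return R.inv().apply(np.array(target)-s["ee_pos"])/500
E
python3 - <<'E'
from h import *
print(state())
H={'valve_knob_grip':152,'lever_bar':201,'lever_pivot':140,'press':0,'spatula':0,'pot':0,'beaker':0,'amber_bottle':0,'salt_bottle':0,'flask':0,'mortar':0,'spare_sleeve':0}
ims=[]
for cam in('scene','top'):
    im=grab_frame(cam);cv2.imwrite(f'pics/{cam}.png',im[:,:,::-1])
    for n,z in H.items():
        for q in tip_of(n,cam)[:2]: print(cam,n,round(q['confidence'],2),np.round(q['location'],1),atz(cam,q['location'],z).round(0))
E
```

```text
{'time_s': 0.0, 'qpos': array([-6.72087651e+01,  1.83506433e+01,  8.97064113e+01, -5.26983133e-04,
        7.20443167e+01, -1.14883779e+00]), 'qvel': array([-0.18450485, -0.02628697,  0.00070208, -0.05855471,  0.09298994,
       -0.0642186 ]), 'effort': array([-3.13318553e-03, -4.12461233e+01, -2.31974369e+01,  7.25578750e-02,
        4.59216011e-02, -1.37248207e-04]), 'ee_pos': array([ 233.11267772, -525.1107644 ,  235.13022236]), 'ee_rot': array([-1.79898639e+02, -1.53153025e-03,  2.39402343e+01]), 'force': array([ 0.08451492, -0.13838822,  1.00302636]), 'torque': array([ 0.01694108,  0.0284711 , -0.00356567]), 'gripper_width': 91.13514986634893}
scene valve_knob_grip 0.48 [315.8 200.8] [556. 128. 152.]
scene lever_bar 0.68 [276.3 143.8] [454.  -9. 201.]
scene lever_pivot 0.69 [263.2 191. ] [562.  -8. 140.]
scene press 0.66 [266.1 224.7] [577.   2.   0.]
scene spatula 0.66 [185.9 222. ] [ 639. -210.    0.]
scene pot 0.67 [316.9 206.5] [478. 116.   0.]
scene pot 0.47 [231.1 183.7] [ 481. -139.    0.]
scene beaker 0.92 [332.1 266.9] [643. 206.   0.]
scene beaker 0.36 [230.5 181.3] [ 
[... 497 characters left out ...]
lever_pivot 0.91 [298.1 199.4] [571.  -2. 140.]
top lever_pivot 0.43 [301.5 261.2] [442.  -7. 140.]
top press 0.56 [297.1 194.3] [593.  -4.   0.]
top press 0.16 [424.6 178. ] [ 626. -311.    0.]
top spatula 0.76 [383.6 176.2] [ 632. -212.    0.]
top spatula 0.36 [298.1 195.6] [590.  -6.   0.]
top pot 0.62 [244.2 249.4] [465. 125.   0.]
top beaker 0.62 [206.5 174.2] [646. 212.   0.]
top amber_bottle 0.68 [404.4 239.3] [ 480. -257.    0.]
top salt_bottle 0.81 [199.7 247.2] [472. 231.   0.]
top flask 0.34 [355.8 241.5] [ 478. -140.    0.]
top mortar 0.57 [426.7 181.2] [ 618. -316.    0.]
top spare_sleeve 0.84 [357.7 241.1] [ 478. -145.    0.]
top spare_sleeve 0.33 [171.8 201.8] [581. 297.   0.]
```

View pics/scene.png

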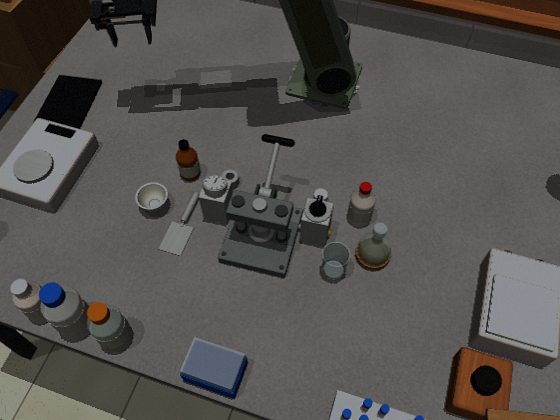

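View pics/top.png

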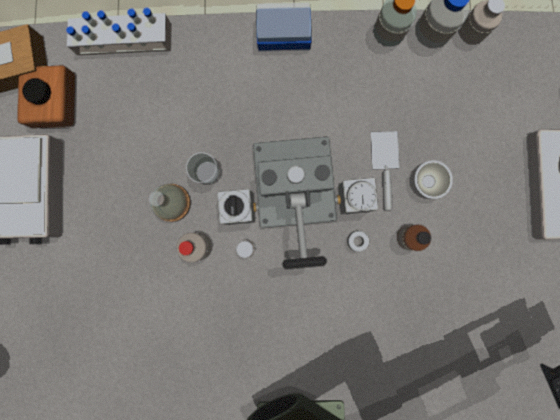

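The valve is the left block (knob at top px ≈ (233,206)), and the gauge is on the right at (361,195). The lever points at the robot, with its bar at (304,262). Next I'll enlarge the knob to get its bar direction and work out the approach.

Run:
```python
from h import *
a=cv2.imread('pics/top.png')[180:235,205:265];b=cv2.imread('pics/scene.png')[180:245,285:345]
f=lambda i:cv2.convertScaleAbs(cv2.resize(i,(390,390),interpolation=cv2.INTER_CUBIC),alpha=2.2,beta=15)
cv2.imwrite('pics/c1.png',np.hstack([f(a),f(b)]))
print(tool([500,100,330]),tool([233,-525,330]))
o,r=ray('wrist',(280,210));s=state();R=Ro.from_euler('xyz',s["ee_rot"],degrees=True);print('cam in tool',R.inv().apply(o-s['ee_pos']),'axis',R.inv().apply(r))
```

```text
[ 0.99514558 -0.92700897 -0.18813267] [-1.46298919e-04 -1.23897879e-03 -1.88022295e-01]
cam in tool [  77.92406866    1.00723445 -148.37113301] axis [-2.84237213e-01 -2.01741671e-04  9.58832515e-01]
```

View pics/c1.png

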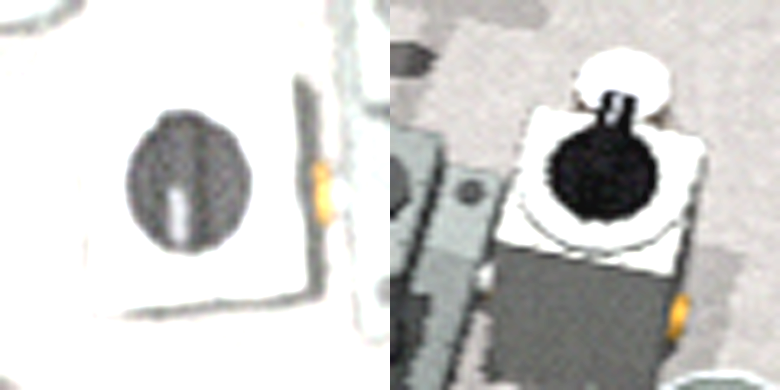

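Both crops show the knob bar running along world x: the white stripe is toward the robot in one and the bar end shows in the other. I'll use tool yaw ≈180° so the clockwise turn stays within joint 6's range. First I raise, then cross at z ≈ 330.

```bash
python3 -m jog '0 0 -0.19 0 0 0;0 0 -0.19 0 0 0;0 0 -0.19 0 0 0;0.99 -0.92 -0.19 0 0 -1;0.99 -0.92 -0.19 0 0 -1;0.99 -0.92 -0.19 0 0 -1;0.99 -0.92 -0.19 0 0 -1;0.99 -0.92 -0.19 0 0 -1;0.99 -0.92 -0.19 0 0 -1;0.99 -0.92 -0.19 0 0 -1;0.99 -0.92 -0.19 0 0 -1;0.99 -0.92 -0.19 0 0 -1;0.99 -0.92 -0.19 0 0 -1;0.99 -0.92 -0.19 0 0 -1;0.99 -0.92 -0.19 0 0 -1;0.99 -0.92 -0.19 0 0 -1;0.99 -0.92 -0.19 0 0 -1;0.99 -0.92 -0.19 0 0 -1;0.99 -0.92 -0.19 0 0 -1;0.99 -0.92 -0.19 0 0 -1' - 20; python3 -c "
from h import *
print(tool([540,130,330]),state()['ee_rot'],state()['qpos'])"
```

```text
time_s: 2.97
ee_pos: [500.8, 100.9, 330.4]
ee_rot: [179.9, -0.1, 114.2]
force: [0.4, -0.7, 0.7]
gripper_width: 91.1
[0.02097683 0.0954523  0.00103493] [ 1.79895538e+02 -1.29517602e-01  1.14212608e+02] [ 10.00460234   9.74522084  87.76584119   0.15252814  82.41948672
 -14.2279169 ]
```

```bash
python3 -m jog '0.02 0.095 0 0 0 -0.74;0.02 0.095 0 0 0 -0.74;0.02 0.095 0 0 0 -0.74;0.02 0.095 0 0 0 -0.74;0.02 0.095 0 0 0 -0.74;0.02 0.095 0 0 0 -0.74;0.02 0.095 0 0 0 -0.74;0.02 0.095 0 0 0 -0.74;0.02 0.095 0 0 0 -0.74;0.02 0.095 0 0 0 -0.74;0.02 0.095 0 0 0 -0.74;0.02 0.095 0 0 0 -0.74'
python3 - <<'E'
from h import *
im=grab_frame('wrist');cv2.imwrite('pics/w1.png',cv2.convertScaleAbs(im[:,:,::-1],alpha=1.8,beta=20))
for n,z in(('valve_knob_grip',152),('lever_bar',201),('lever_pivot',140),('salt_bottle',0),('pot',0)):
    for q in tip_of(n,'wrist')[:2]: print(n,round(q['confidence'],2),np.round(q['location'],1),atz('wrist',q['location'],z).round(1))
print(spot_in('valve_knob','wrist')[:2])
E
```

```text
time_s: 3.97
ee_pos: [539.9, 129.1, 330.5]
ee_rot: [179.9, 0.0, -179.3]
force: [-0.8, 0.4, 0.7]
gripper_width: 91.2
valve_knob_grip 0.58 [282.4 213. ] [564.2 131.8 152. ]
lever_bar 0.59 [88.8 68.9] [442.3  -9.6 201. ]
lever_pivot 0.88 [143.3 210.7] [567.1  -2.7 140. ]
salt_bottle 0.76 [361.8 111.5] [474.6 233.3   0. ]
pot 0.91 [274.4 101.2] [463.5 122.    0. ]
[{'rect': [264.6, 179.1, 307.1, 231.8], 'confidence': 0.94}]
```

View pics/w1.png

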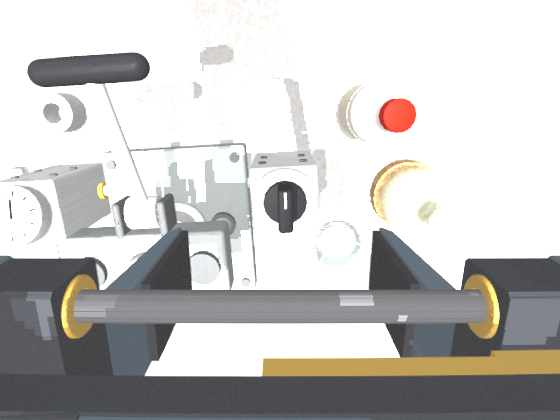

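The wrist view shows the bar at (286,190–231), almost vertical in the image, and the disc centre at about (285,201). I'll work out the axis from the bar-top and disc pixels.

Run:
```python
from h import *
for p,z in(((285,201.5),128),((286.5,231),140),((286,225),159),((287,188),159),((282.4,213),152)): print(p,z,atz('wrist',p,z).round(1))
im=cv2.imread('pics/w1.png')[165:245,240:330]
cv2.imwrite('pics/c2.png',cv2.resize(cv2.convertScaleAbs(im,alpha=1.2,beta=20),(720,640),interpolation=cv2.INTER_CUBIC)[:600])
```

```text
(285, 201.5) 128 [559.6 134.9 128. ]
(286.5, 231) 140 [586.3 136.6 140. ]
(286, 225) 159 [573.6 135.5 159. ]
(287, 188) 159 [538.5 135.8 159. ]
(282.4, 213) 152 [564.2 132.1 152. ]
```

View pics/c2.png

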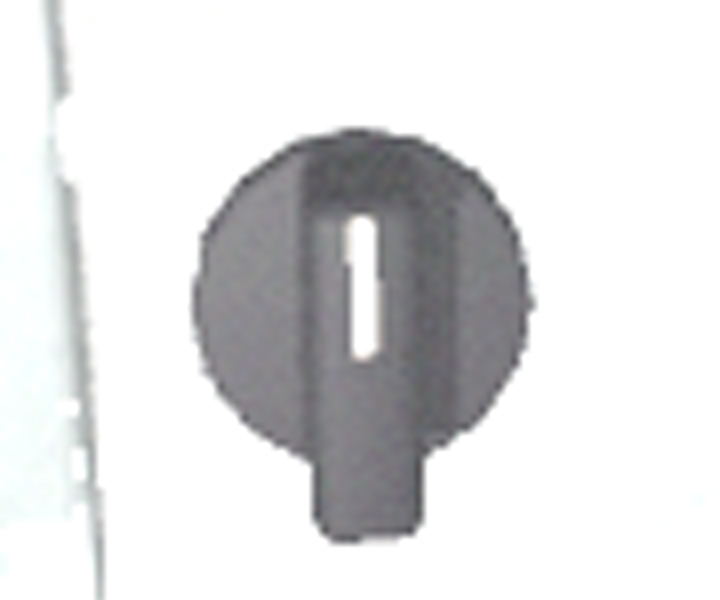

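Bar centre is ≈ (561,135), 40 mm long, with yaw about 2° off. That matches the disc centre and the expected position in the press frame. I'll descend with the jaws at about 40 mm.

```bash
python3 -m jog '-0.041 0.012 0 0 0 -0.015;-0.041 0.012 0 0 0 -0.015;-0.041 0.012 0.06 0 0 -0.015;-0.041 0.012 0.12 0 0 -0.015;-0.041 0.012 0.18 0 0 -0.015;-0.041 0.012 0.24 0 0 -0.015;-0.041 0.012 0.28 0 0 -0.015;-0.041 0.012 0.31 0 0 -0.015;-0.041 0.012 0.33 0 0 -0.015;-0.041 0.012 0.35 0 0 -0.015;-0.041 0.012 0.35 0 0 -0.015;-0.041 0.012 0.35 0 0 -0.015' -0.12 20 && python3 -m jog '0 0 0 0 0 0;0 0 0 0 0 0;0 0 0 0 0 0;0 0 0 0 0 0;0 0 0 0 0 0;0 0 0 0 0 0;0 0 0 0 0 0;0 0 0 0 0 0;0 0 0 0 0 0;0 0 0 0 0 0' -1 20; python3 -c "
from h import *
print(state()['torque'],state()['qpos'])"
```

```text
time_s: 5.32
ee_pos: [560.6, 136.2, 155.7]
ee_rot: [179.8, 0.1, -177.9]
force: [0.4, 0.6, -1.0]
gripper_width: 40.5
time_s: 6.15
ee_pos: [561.1, 134.7, 156.5]
ee_rot: [-180.0, 0.1, -177.8]
force: [0.7, -5.0, 2.4]
gripper_width: 13.7
[-0.81475266 -0.12860476  0.06564305] [ 1.23764741e+01  2.18911987e+01  9.63107727e+01 -3.34915765e-02
  6.16767333e+01 -7.97900977e+01]
```

The jaws closed on 13.7 mm, which is the bar. Now I turn clockwise (tool +z) by 66°.

```bash
python3 -m jog '0 -0.002 0 0 0 0.05;0 -0.002 0 0 0 0.1;0 -0.002 0 0 0 0.15;0 -0.002 0 0 0 0.2;0 -0.002 0 0 0 0.25;0 -0.002 0 0 0 0.3;0 -0.002 0 0 0 0.35;0 -0.002 0 0 0 0.4;0 -0.002 0 0 0 0.45;0 -0.002 0 0 0 0.5;0 -0.002 0 0 0 0.55;0 -0.002 0 0 0 0.6;0 -0.002 0 0 0 0.65;0 -0.002 0 0 0 0.69;0 -0.002 0 0 0 0.72;0 -0.002 0 0 0 0.72;0 -0.002 0 0 0 0.72;0 -0.002 0 0 0 0.72;0 -0.002 0 0 0 0.72' - 20; python3 -c "
from h import *
print(state()['torque'],state()['qpos'])"
```

```text
time_s: 7.73
ee_pos: [560.5, 133.5, 156.5]
ee_rot: [180.0, 0.1, 117.4]
force: [-3.4, -1.7, 2.0]
gripper_width: 14.2
[-0.40904181  0.44904287  0.05437125] [ 1.22763979e+01  2.18576015e+01  9.63623986e+01 -4.77052316e-02
  6.17396970e+01 -1.51315733e+01]
```

Turned 65°. I release, rise and look.

```bash
python3 -m jog '0 0 0 0 0 0;0 0 0 0 0 0;0 0 0 0 0 0;0 0 0 0 0 0;0 0 0 0 0 0;0 0 0 0 0 0;0 0 -0.05 0 0 0;0 0 -0.1 0 0 0;0 0 -0.17 0 0 0;0 0 -0.24 0 0 0;0 0 -0.3 0 0 0;0 0 -0.35 0 0 0;0 0 -0.35 0 0 0;0 0 -0.35 0 0 0' -0.12 20
python3 - <<'E'
from h import *
im=grab_frame('wrist');cv2.imwrite('pics/w2.png',cv2.convertScaleAbs(im[:,:,::-1],alpha=1.8,beta=20))
for n,z in(('valve_knob_grip',152),('lever_bar',201),('lever_pivot',140)):
    for q in tip_of(n,'wrist')[:1]: print(n,round(q['confidence'],2),np.round(q['location'],1),atz('wrist',q['location'],z).round(1))
print(tool([430,-8,330]))
E
```

```text
time_s: 8.9
ee_pos: [560.9, 133.8, 333.1]
ee_rot: [179.8, 0.1, 117.4]
force: [0.2, -0.6, -0.6]
gripper_width: 40.3
valve_knob_grip 0.94 [277.  189.5] [558.6 131.4 152. ]
lever_bar 0.93 [ 76.4 286.6] [440.7 -11.8 201. ]
[-0.1315622  -0.36065248  0.00048176]
```

View pics/w2.png

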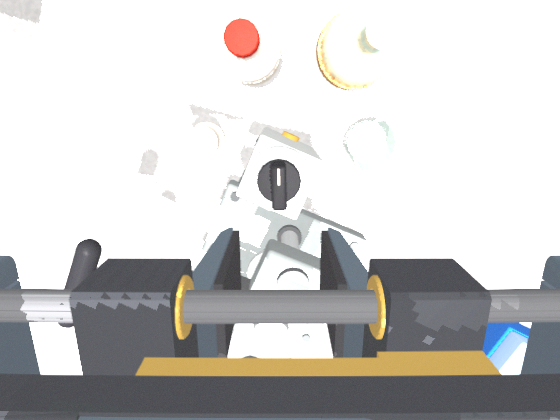

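The bar is still vertical in a view turned by 65° (knob at (279,182)), so the knob stayed at about 1.1 rad, closed. Now I go over the lever bar at (441.5,-10). It is 126 mm from the pivot as expected. I use shut fingers with the pad width along x.

```bash
python3 -m jog '-0.141 -0.352 0 0 0 -0.71;-0.141 -0.352 0 0 0 -0.71;-0.141 -0.352 0 0 0 -0.71;-0.141 -0.352 0 0 0 -0.71;-0.141 -0.352 0 0 0 -0.71;-0.141 -0.352 0 0 0 -0.71;-0.141 -0.352 0 0 0 -0.71;-0.141 -0.352 0 0 0 -0.71;-0.141 -0.352 0 0 0 -0.71;-0.141 -0.352 0 0 0 -0.71;-0.141 -0.352 0.07 0 0 -0.71;-0.141 -0.352 0.13 0 0 -0.71;-0.141 -0.352 0.14 0 0 -0.71;-0.141 -0.352 0.14 0 0 -0.71;-0.141 -0.352 0.14 0 0 -0.71' -1 20
python3 - <<'E'
from h import *
s=state();print(s['force'],s['qpos'],tool([435,-10,225]))
im=grab_frame('wrist');cv2.imwrite('pics/w3.png',cv2.convertScaleAbs(im[:,:,::-1],alpha=1.5,beta=10))
for n,z in(('valve_knob_grip',152),('lever_bar',201),('lever_pivot',140)):
    for q in tip_of(n,'wrist')[:1]: print(n,round(q['confidence'],2),np.round(q['location'],1),atz('wrist',q['location'],z).round(1))
E
```

```text
time_s: 10.35
ee_pos: [436.4, -10.3, 260.9]
ee_rot: [-179.9, -0.1, -178.7]
force: [0.6, 0.5, -0.3]
gripper_width: 0.5
[ 0.59561197  0.52627014 -0.31168496] [-2.80025731e+00  4.76651182e+00  1.03622211e+02 -8.34512884e-02
  7.17161879e+01 -9.40320696e+01] [0.00260695 0.00068024 0.07186663]
valve_knob_grip 0.6 [448.9 358.2] [565.  134.2 152. ]
lever_bar 0.61 [275.8 241.7] [443.5 -13.3 201. ]
lever_pivot 0.62 [288.6 351.1] [ 5.69e+02 -5.00e-01  1.40e+02]
```

View pics/w3.png

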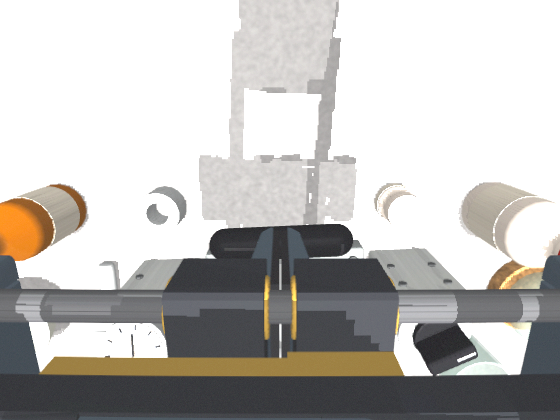

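The fingers (col 280) are centred over the bar (cols 210–352, row 240), and the knob is still turned at (445,345). I press to the second notch first (TCP z ≈ 185), reading the force.

```bash
python3 -m jog '0 0 0.03 0 0 0;0 0 0.05 0 0 0;0 0 0.06 0 0 0;0 0 0.07 0 0 0;0 0 0.075 0 0 0;0 0 0.08 0 0 0;0 0 0.085 0 0 0;0.001 0 0.09 0 0 0;0.002 0 0.095 0 0 0;0.003 0 0.1 0 0 0;0.003 0 0.1 0 0 0;0.003 0 0.1 0 0 0' - 20; python3 -m jog '0.001 0 0.01 0 0 0;0.002 0 0.017 0 0 0;0.003 0 0.024 0 0 0;0.004 0 0.031 0 0 0;0.005 0 0.038 0 0 0;0.006 0 0.045 0 0 0;0.006 0 0.05 0 0 0;0.006 0 0.05 0 0 0;0.006 0 0.05 0 0 0'
```

```text
time_s: 11.55
ee_pos: [435.0, -10.5, 212.1]
ee_rot: [-179.9, 0.0, -178.7]
force: [-3.5, -0.0, 4.4]
gripper_width: 0.2
time_s: 12.3
ee_pos: [431.9, -10.6, 187.1]
ee_rot: [-179.9, -0.0, -178.7]
force: [-4.1, -0.2, 5.9]
gripper_width: 0.6
```

Contact forces sit near the 5 N notch value as expected. Now the third click, to TCP z ≈ 160 (joint ≈ 0.54).

```bash
python3 -m jog '0 0 0.008 0 0 0;0.001 0 0.015 0 0 0;0.001 0 0.022 0 0 0;0.001 0 0.028 0 0 0;0.001 0 0.034 0 0 0;0.001 0 0.04 0 0 0;0.001 0 0.046 0 0 0;0.001 0 0.05 0 0 0;0.001 0 0.054 0 0 0;0.001 0 0.054 0 0 0;0.001 0 0.054 0 0 0;0.001 0 0.054 0 0 0;0.001 0 0.054 0 0 0;0.001 0 0.054 0 0 0;0.001 0 0.054 0 0 0'
python3 - <<'E'
from h import *
for cam in('wrist','scene','top'):
    im=grab_frame(cam)
    for n in('lever_bar','valve_knob_grip'):
        for q in tip_of(n,cam)[:1]:
            o,r=ray(cam,q['location']);print(cam,n,round(q['confidence'],2),np.round(q['location']),'pred bar',proj(cam,[429,-10,127.5]).round(),'knob',proj(cam,[560.5,135,152]).round())
    if cam=='wrist':cv2.imwrite('pics/w4.png',cv2.convertScaleAbs(im[:,:,::-1],alpha=1.5,beta=10))
s=state();print(s['force'],s['ee_pos'],np.abs(s['qvel']).max())
E
```

```text
time_s: 13.55
ee_pos: [431.7, -10.6, 160.3]
ee_rot: [-179.9, 0.0, -178.7]
force: [-3.6, 0.4, 6.0]
gripper_width: 0.6
wrist lever_bar 0.6 [279. 248.] pred bar [282. 245.] knob [526. 475.]
scene lever_bar 0.64 [280. 154.] pred bar [279. 154.] knob [318. 203.]
scene valve_knob_grip 0.73 [315. 204.] pred bar [279. 154.] knob [318. 203.]
top valve_knob_grip 0.55 [234. 204.] pred bar [303. 267.] knob [232. 205.]
[-2.79276629  0.27950285  5.5023441 ] [431.72469893 -10.60236208 160.29296429] 0.11983683242443835
```

View pics/w4.png

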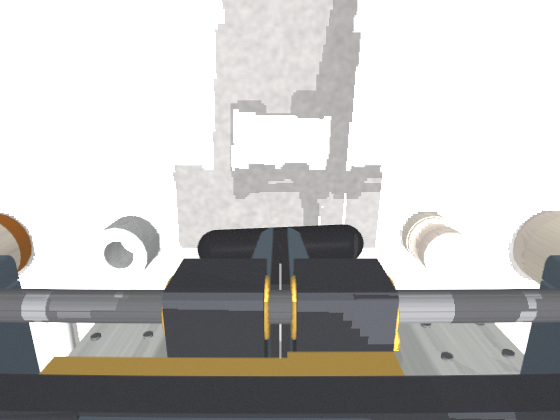

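The bar is under the fingertips (cols 198–362, row 243), steady at about 6 N. The height gives a joint value of about 0.53, so I'm handing in.

```bash
python3 -c "
from h import *
job_done();s=state();print(s['force'],s['ee_pos'])"
```

```text
the job is handed in; nothing more can be done
the job is handed in; nothing more can be done
```

I closed the relief valve, then pushed the lever down to its third click. I handed the job in at about 14 s with the shut fingers still holding the lever; no verdict is reported.

- **Valve:** I gripped the knob bar (jaws closed on 13.7 mm), turned it about 65° clockwise (roughly 1.13 rad, past the 0.55 detent) and let go. The wrist picture after release showed the bar still at the turned angle.
- **Lever:** The last reading had the tool at z = 160.3 mm, which puts the lever joint at about 0.53 rad. That is inside the 0.45–0.62 window and about 10 mm (tool height) short of the 0.62 limit. The upward force was steady at 5.5–6 N, matching the spring force given at a notch.
- **Cameras:** The bar's position agreed with the prediction to about 1 px in the scene view and 4 px in the wrist view. The bar was not detected in the last top view, where the arm probably hides it.
- **Not checked:** I could not read the joint values directly. The bystanders were not measured again at the end, but the side force on the wrist stayed at 5 N or less at every reading. The state reading I tried to take after hand-in was refused.

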